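# Lock beauty tools in the UV sanitiser and start it with its two-stage key

## Robot

A 6-joint arm with a two-finger parallel gripper is mounted at the origin on the work surface. World frame = base frame: x ahead of the robot, y to its left, z up, the work surface at z = 0. Lengths are in m, angles in rad, forces in N, time in s.
With the tool pointing down it reaches from about 0.275 to 1 m from the base axis. Payload 8.4 kg.
Tool frame: the origin (TCP) lies on the centre line of the jaws, within the pads' length; the fingertips stand 17 mm ahead of it and the grasp point (between the pads) lies 2 mm behind it (bot.tcp_to_tips is the y of the fingertips in the tool frame, in m); y points along the fingers, z is the direction in which the jaws open and shut, and the axes are right-handed (so a half turn about y gives the same grasp; the last joint's range is limited). The gripper opens to 85 mm and grips with 20 to 120 N. Pads are 22 mm wide; open, the fingers measure 114 mm over their backs; the gripper's body (76 mm by 85 mm) begins 54 mm behind the grasp point. The pads swing forward as they close: fully open they stand 13 mm farther back than shut.
Start: joints at [1.2, 0.353, 1.633, -0, 1.155, -0.002], TCP at [0.225, 0.583, 0.248] pointing down, gripper open.
Joint ranges: [-2.63, 2.63], [-0.92, 2.1], [0.06, 2.66], [-1.3, 4.44], [0, 2.69], [-3.02, 3.02]. Speed limits (rad/s): [2.22, 2.22, 2.79, 3.14, 3.14, 3.14].

## Interface

Orientations are given as a unit quaternion [x, y, z, w].
In Python, from workcell import bot, hand, kinematics, get_obs, vision, hand_in gives the robot as it stands. The module is installed in compiled form; this text tells all that it offers. Calls block until the motion is done:
- bot.reach(position, orientation): joint-space move of the TCP to a pose.
- bot.servo_line(position, ori=None, velocity=0.15): straight line of the TCP; ori=None keeps the orientation; velocity is the mean speed in m/s.
- bot.goto_joints(angles): joint-space move.
- hand.move_gripper(opening, strength=None): finger opening in m; strength is the grip in N (None keeps the last); returns when the fingers have stopped.
- bot.dwell(seconds).
- kinematics.solve_ik(position, orientation): joint angles nearest the present ones, or None.
- get_obs(): the state.
- vision.read_camera(name): name is "scene" or "top"; returns a dict with "frame" (480x640x3 uint8, red, green, blue), "intrinsics" (3x3 intrinsics, pixels), "view" (4x4, takes a point from world to camera coordinates). Camera axes: x right, y down, z forward; pixel columns grow to the right and rows downward; lengths in m; the calibration is good to about 2 mm. A picture is of the moment at which its call begins. There is no depth.
A pose or a line that the arm cannot do raises bot.IKError and nothing moves.
- hand_in(): hands the job in, once; it reports no verdict.
The state is a dict: "time_s": time; "joint_pos": joint angles; "joint_vel": joint speeds; "joint_efforts": joint torques, N m; "position": TCP position; "orientation": TCP orientation; "wrist_force": force on the tool from outside, world axes, zero at the start; "ft_torque": the same for the moment, N m; "gripper_width": finger opening in m.
Only numpy, scipy, OpenCV 4.12 (cv2) and the standard library are available. Lean on these libraries where they do the work, as an engineer would, in place of code of your own. Each camera call takes 0.05 s, during which the arm holds its last target. There are 200 camera calls.

## Task

Sanitise the beauty tools that lie on the vanity top (whichever are there of the gua sha stone, hair slide, tweezers and face roller): slide the safety tab outwards, lift the clear lid wide open by its bar, lay all the tools in the tray, shut the lid and slide the safety tab fully back over it. Then half-press the round start key to its first click, keep it there for a good second, and only then press it right down for a moment and let it go. Never press the key right down while the lid is not shut and locked, and leave the other things on the vanity where they are.

Things in the scene. Friction and masses are not known exactly. Their poses are not given: they have to be found in the camera images.
- sanitiser: white UV sanitiser box, fixed, 250 mm deep (its x, from front deck to rear hinge, yaw within 0.2 rad of world x) by 220 wide (y); origin: centre of its underside, on the table. Its front 90 mm is a deck 20 mm high with the safety tab (left, +y) and start key (right, -y); behind is the open-topped tray, walls 5 mm thick, rims 60 mm above the table; the shut lid's top is at 66 mm
- tray (a point): centre of the tray's inner floor, 20 mm above the table; axes as the sanitiser's; the tray inside is 150 mm (x) by 210 mm (y) and 40 mm deep; the tools should lie flat in it, not above the rim; long tools fit along x, three side by side
- lid (a joint): angle of the clear 160 x 220 mm lid, rad: 0 shut, growing as its front edge is lifted, stop at 1.8; wide open: over 1.3 (1.57 is upright); shut: under 0.03. A stiff hinge (0.4 N m friction; some 3 to 4 N at the bar) keeps it wherever it is left, so it must be pressed shut. While the safety tab's hook is over its front ear it lifts only about 1 degree
- lid_handle (a point): middle of the lid's steel lifting bar: round, 10 mm thick, 72 mm long, along the sanitiser's y, on two end arms 35 mm ahead of the lid's edge with free space round it; lid shut, it is 63 mm above the table, 43 above the deck. It swings up and rearwards in a circle of 195 mm radius about lid_hinge (258 mm high when upright); held from above, it turns between the fingers
- lid_hinge (a point): point on the lid's hinge axis (which is parallel to the sanitiser's y) at its middle, on the tray's rear edge, 63 mm above the table
- tab (a joint): position of the safety tab, m: 0 locked (hook over the lid's ear), 0.026 fully outwards (its stop); it slides along the sanitiser's +y with about 1.5 N of friction and stays where it is left. Over 0.020 is released, under 0.006 locked; its hook cannot pass over the ear unless the lid is quite shut
- tab_grip (a point): grip point of the safety tab: an upright grey fin 12 mm thick (y), 30 mm long (x), rising from the deck (20 mm) to 75 mm above the table; this point is on its centre, 55 mm above the table, at x -85, y 70 mm (plus the tab's travel) from the sanitiser's origin. A hook of the same thickness reaches 40 mm rearwards from the fin's top
- key_top (a point): centre of the top face of the start key's round cap, 36 mm diameter, 64 mm above the table when up, at x -85, y -72 mm from the sanitiser's origin; it is pressed straight down
- key_cap (a joint): first-stage travel of the key, m: 0 up, 0.006 at the first click; a light spring, 1.5 N growing to 3.5 N, springs back up
- key_stem (a joint): second-stage travel of the key, m: 0 until pushed with more than 9 N, then to 0.006 right down at 13 N; springs back up. The cap sinks 6 mm in the first stage and 6 mm more with the stem. First click: key_cap over 0.0045 with key_stem under 0.0015; right down: both over 0.0045
- stone_center (a point): rose quartz gua sha stone, a flat pink plate 86 mm long (its x), 42 mm wide at the middle (its y), 12 mm thick, one end double-lobed; this point is its middle, half-way up. May be absent
- slide_center (a point): gold metal hair slide, a flat bar with round ends 96 mm long (x), 22 mm wide (y), 10 mm thick; point at its middle, half-way up. May be absent
- tweezers_center (a point): steel tweezers lying flat, 110 mm long (x), 14 mm wide (y), 10 mm thick, rigid; point at the middle, half-way up. May be absent
- roller_center (a point): double-ended face roller 124 mm long (x): a brass handle rod 16 mm thick between a marble roller 44 mm wide at the +x end and one 24 mm wide at the -x end (both 24 mm thick, resting on the table); point at the middle of the handle, 12 mm above what it lies on. Grip it across the handle. May be absent
- palette: slim silver eyeshadow palette 120 x 65 x 10 mm; a bystander, to be left where it stands
- pencil: black wooden kohl pencil 138 mm long, 9 mm thick; a bystander, to be left where it stands
- bowl: small brass trinket bowl, 90 mm across, 35 mm high; a bystander, to be left where it stands
- jar: green glass cream jar, 60 mm across, 45 mm high; a bystander, to be left where it stands
- compact: round black powder compact, 72 mm across, 14 mm high; a bystander, to be left where it stands
- perfume: amber perfume bottle 45 x 30 mm, 95 mm high; a bystander, to be left where it stands
There are look-alikes about, which are no part of the job. What is shaped like the part that bears slide_center but turquoise is not meant.

How it is judged:
By the outcome, as a careful person would: the job done as asked, in the order asked, and still so for the second after the job is handed in, with the robot touching nothing.
Of stone, slide, tweezers, roller only 2 to 3 are there at a start; the rules pass over those that are not, and their reading is None.
At some moment in a run one of stone, slide, tweezers, roller may be knocked a few centimetres aside while the robot is not near it.
Once in a run the grip may slacken for a moment while it holds something.
It also fails if it takes over 208 s, if anything falls off the work surface, if the arm or the gripper's body presses on something with over 40 N, if the wrist force passes 120 N, or if a joint passes its speed limit or range.

## Working session

There is one attempt and no reset: what is moved stays moved. The work goes in short steps, each a Python script; the robot and the scene stay as the last script left them, time stands still between calls to the robot, and variables do not carry over. Pictures are saved under pics/ and viewed, about 12 in all and at most 16, crops included, and the job is handed in when it is done.

```bash
mkdir -p pics; cat > h.py <<'E'
import numpy as np, cv2
from workcell import bot, hand, kinematics, get_obs, vision, hand_in
def cam(n):
    c=vision.read_camera(n); return c["frame"],np.array(c["intrinsics"]),np.array(c["view"])
def save(n,f): cv2.imwrite("pics/"+n+".png",cv2.cvtColor(f,cv2.COLOR_RGB2BGR))
def ray(K,V,u,v):
    R,t=V[:3,:3],V[:3,3]; o=-R.T@t; d=R.T@np.linalg.solve(K,[u,v,1]); return o,d
def px2(K,V,u,v,z):
    o,d=ray(K,V,u,v); return o+d*(z-o[2])/d[2]
def proj(K,V,p):
    q=K@(V[:3,:3]@np.asarray(p)+V[:3,3]); return q[:2]/q[2]
E
python3 - <<'E'
from h import *
for n in("top","scene"):
    f,K,V=cam(n); save(n+"0",f); print(n,K.tolist(),(-V[:3,:3].T@V[:3,3]).round(3),V[:3,:3].round(3).tolist())
o=get_obs();print(o["time_s"],o["position"],o["orientation"],o["gripper_width"],bot.tcp_to_tips)
E
```

```text
top [[460.0358313112761, 0.0, 325.13446769445517], [0.0, 460.0358313112761, 248.09439189110637], [0.0, 0.0, 1.0]] [ 0.422 -0.007  1.242] [[0.01, -1.0, -0.008], [-0.989, -0.009, -0.146], [0.146, 0.01, -0.989]]
scene [[472.5687733539211, 0.0, 329.61021655537627], [0.0, 472.5687733539211, 243.70641847735328], [0.0, 0.0, 1.0]] [ 1.16 -0.83  0.71] [[0.823, 0.568, -0.012], [0.289, -0.437, -0.852], [-0.489, 0.698, -0.523]]
0.1 [0.22514632 0.58261355 0.24762583] [ 0.69555289 -0.12972727  0.12955637 -0.69468854] 0.08533632351663215 0.017
```

View pics/top0.png

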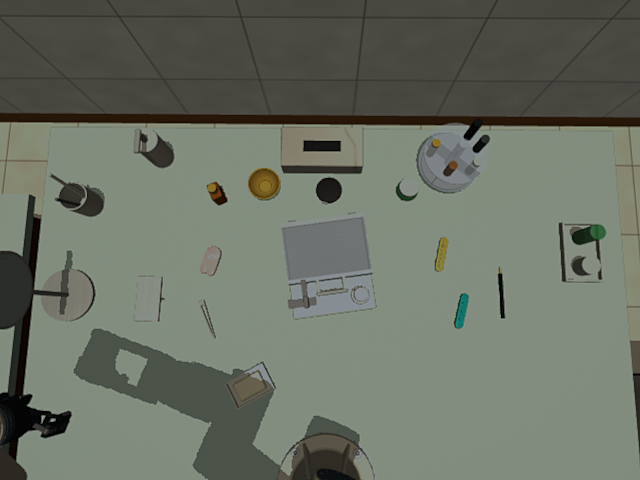

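View pics/scene0.png

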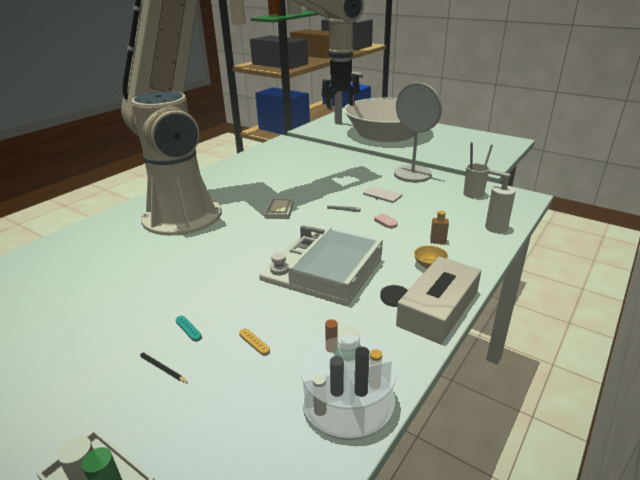

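Top view: the stone is at about (210,260), the gold slide at (441,254), the tweezers at (207,318) and the sanitiser at about (330,265), with the tab at (303,293) and the key at (360,295). There is no roller, and the turquoise look-alike is at (461,310). Next I'll enlarge this for measurement.

```bash
python3 - <<'E'
from h import *
f,K,V=cam("top"); g,K2,V2=cam("scene")
a=cv2.resize(f[205:325,275:385],None,fx=5,fy=5,interpolation=cv2.INTER_CUBIC)[:600]
save("san_top",a)
b=cv2.resize(g[220:310,255:390],None,fx=5.5,fy=5.5,interpolation=cv2.INTER_CUBIC)
save("san_scene",b)
hsv=cv2.cvtColor(f,cv2.COLOR_RGB2HSV)
for n,(u,v) in dict(stone=(210,260),slide=(441,254),tw=(207,318),teal=(461,310),table=(400,380),lid=(325,250),white=(335,305)).items():
    print(n,f[v,u],hsv[v,u])
def blob(f,box,bgtol):
    u0,v0,u1,v1=box; p=f[v0:v1,u0:u1].astype(int); bg=np.median(p.reshape(-1,3),0)
    m=(np.abs(p-bg).sum(2)>bgtol).astype(np.uint8)
    cs,_=cv2.findContours(m,cv2.RETR_EXTERNAL,cv2.CHAIN_APPROX_NONE)
    c=max(cs,key=cv2.contourArea); return (c.reshape(-1,2)+[u0,v0]).astype(np.float32)
for n,box,z in(("stone",(190,235,232,285),.006),("slide",(425,225,460,282),.005),("tw",(190,290,225,345),.005)):
    c=blob(f,box,40); r=cv2.minAreaRect(np.array([px2(K,V,*q,z)[:2] for q in c],np.float32)*1000); print(n,r)
E
```

```text
stone [135 126 117] [ 15  34 135]
slide [125 114  48] [ 26 157 125]
tw [123 131 118] [ 48  25 131]
teal [12 85 76] [ 86 219  85]
table [131 141 127] [ 51  25 141]
lid [111 115 116] [ 96  11 116]
white [135 142 148] [104  22 148]
stone ((563.4573364257812, 308.8771057128906), (42.67427444458008, 81.69950866699219), 56.63165283203125)
slide ((591.1982421875, -307.51397705078125), (27.39714241027832, 96.6138687133789), 78.4542007446289)
tw ((410.42034912109375, 316.8375244140625), (107.81666564941406, 15.901182174682617), 21.102933883666992)
```

View pics/san_top.png

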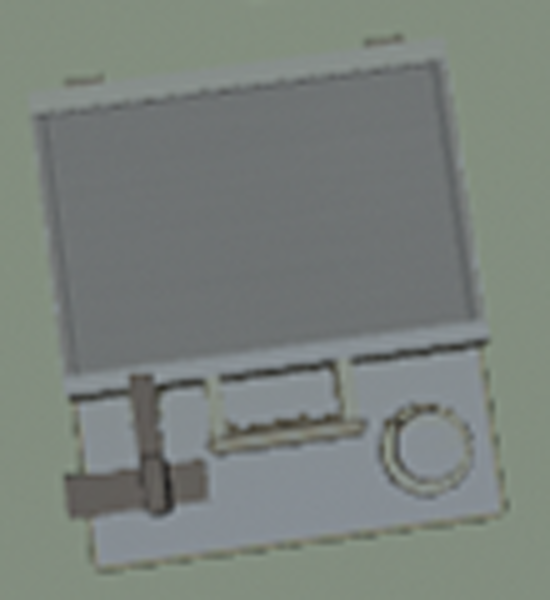

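View pics/san_scene.png

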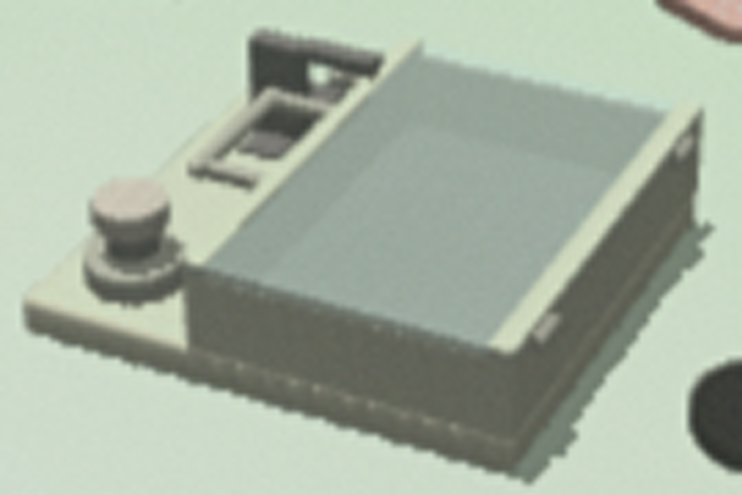

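The top crop shows the lid shut, the bar's ends at (213,443) and (365,428), the key cap at (432,450), the fin top at about (155,487), and the deck's front corners at (98,570) and (505,512). I'll fit the sanitiser pose from these.

```bash
python3 - <<'E'
from h import *
from scipy.optimize import least_squares
import json
f,K,V=cam("top"); g,K2,V2=cam("scene")
T=[((98,570),(-125,110,20)),((505,512),(-125,-110,20)),((432,450),(-85,-72,64)),((289,436),(-70,0,63)),((70,392),(-35,110,66)),((488,340),(-35,-110,66)),((33,100),(125,110,66)),((443,43),(125,-110,66))]
S=[((130,196),(-85,-72,64)),((508,352),(125,-110,66)),((702,105),(125,110,66)),((25,300),(-125,-110,20)),((188,265),(-35,-110,66))]
def w(p,b):
    c,s=np.cos(p[2]),np.sin(p[2]); x,y,z=np.array(b)/1000; return [p[0]+c*x-s*y,p[1]+s*x+c*y,z]
def res(p,sep=False,use=(1,1)):
    r=[]
    if use[0]:r+=[proj(K,V,w(p,b))-[275+(u+.5)/5-.5,205+(v+.5)/5-.5] for (u,v),b in T]
    if use[1]:r+=[proj(K2,V2,w(p,b))-[255+(u+.5)/5.5-.5,220+(v+.5)/5.5-.5] for (u,v),b in S]
    return np.ravel(r)
for use in((1,0),(0,1),(1,1)):
    s=least_squares(res,[.55,0,.0],kwargs=dict(use=use),loss="soft_l1"); print(s.x.round(4),res(s.x,use=use).reshape(-1,2).round(1).tolist())
for n,b in(("tab",(-85,70,75)),): print(5*(proj(K,V,w(s.x,b))-[275,205]))
json.dump(s.x.tolist(),open("san.json","w"))
print([np.round(w(s.x,b),3).tolist() for b in((-85,70,55),(-85,-72,64),(-70,0,63),(45,0,20))])
E
```

```text
[ 0.5521 -0.0045  0.1431] [[-0.7, 0.6], [0.8, 1.0], [0.1, -0.6], [-0.1, 0.1], [-0.8, 1.0], [0.8, -0.0], [-0.8, -1.4], [0.7, -1.1]]
[ 0.5534 -0.0009  0.152 ] [[0.2, 0.2], [1.6, 0.2], [0.1, 0.2], [-0.8, -0.4], [-0.8, -0.6]]
[ 0.5528 -0.0034  0.147 ] [[-0.9, 0.4], [0.5, 0.5], [-0.3, -1.0], [-0.5, -0.2], [-1.2, 0.9], [0.4, -0.5], [-1.4, -1.5], [0.1, -1.5], [-0.7, 0.4], [0.5, 0.8], [-0.4, 0.7], [-1.7, -0.2], [-1.8, -0.2]]
[151.58844308 480.53937131]
[[0.458, 0.053, 0.055], [0.479, -0.087, 0.064], [0.484, -0.014, 0.063], [0.597, 0.003, 0.02]]
```

```bash
cat >> h.py <<'E'
import json
from scipy.spatial.transform import Rotation as Rn
X0,Y0,YAW=json.load(open("san.json"))
def W(x,y,z):  # sanitiser frame mm -> world m
    c,s=np.cos(YAW),np.sin(YAW); x,y,z=x/1e3,y/1e3,z/1e3
    return np.array([X0+c*x-s*y,Y0+s*x+c*y,z])
def Q(a,pos):  # tool down, jaws open along world angle a (mod pi); pick the half-turn with the calmer wrist
    best=None
    for k in(0,np.pi):
        zt=np.array([np.cos(a+k),np.sin(a+k),0]); yt=np.array([0,0,-1.]); R=np.c_[np.cross(yt,zt),yt,zt]
        q=Rn.from_matrix(R).as_quat(); j=kinematics.solve_ik(pos,q)
        if j is not None:
            c=abs(j[5])+abs(j[3])
            if best is None or c<best[0]: best=(c,q)
    return best[1]
def st(m=""):
    o=get_obs(); print(m,"t%.1f"%o["time_s"],"p",np.round(o["position"],4),"F",np.round(o["wrist_force"],1),"w%.4f"%o["gripper_width"],flush=True); return o
def tabmove(a,b):  # grip the fin at travel a mm, take it to b
    q=Q(YAW+np.pi/2,W(-87,70+a,52))
    bot.reach(W(-87,70+a,140),q); hand.move_gripper(.032,30); bot.servo_line(W(-87,70+a,52),velocity=.1); st("at fin")
    hand.move_gripper(.0,30); st("gripped"); bot.servo_line(W(-87,70+b,52),velocity=.04); st("slid")
    hand.move_gripper(.032); bot.servo_line(W(-87,70+b,150),velocity=.15); st("away")
def barp(th,dz=0): return W(125-195*np.cos(th),0,63+195*np.sin(th)+dz)
E
python3 - <<'E'
from h import *
tabmove(0,27)
f,_,_=cam("top"); g,_,_=cam("scene")
save("tab1",np.vstack([cv2.resize(f[255:325,275:385],None,fx=5,fy=5)[:300],np.pad(cv2.resize(g[220:270,280:390],None,fx=5,fy=5),((0,0),(0,0),(0,0)))]))
E
```

```text
at fin t4.0 p [0.4569 0.0531 0.0524] F [ 0.  -0.1  0.2] w0.0322
gripped t4.3 p [0.4566 0.0552 0.0528] F [-3.1 19.   5. ] w0.0117
slid t5.1 p [0.453  0.0801 0.0528] F [-1.6  1.6  6.4] w0.0116
away t6.3 p [0.4521 0.0797 0.1495] F [0.2 0.6 0.1] w0.0319
```

View pics/tab1.png

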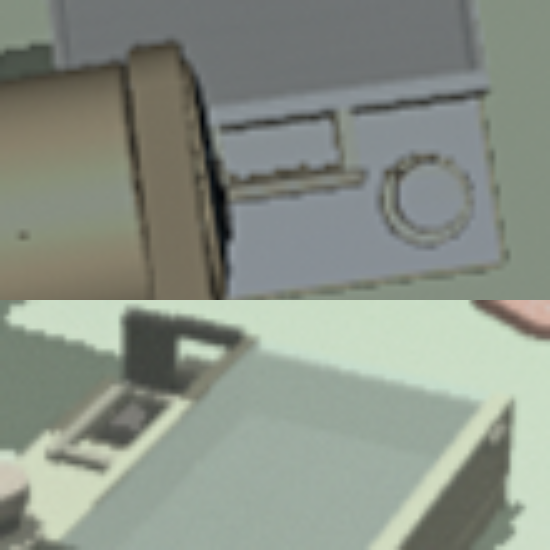

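The tab is out by about 25 mm. The fin sat about 2 mm further to +y than my fit, which matches the scene-only fit, so I'll correct the pose and open the lid.

```bash
python3 - <<'E'
import json; x=json.load(open("san.json")); x[1]+=.0021; json.dump(x,open("san.json","w"))
E
cat >> h.py <<'E'
def gripbar(th):
    p=barp(th,2); q=Q(YAW,p); bot.reach(barp(th,80),q); hand.move_gripper(.026,60)
    bot.servo_line(p,velocity=.12); st("at bar"); hand.move_gripper(0,60); return st("bar gripped")
def swing(a,b,n):
    for th in np.linspace(a,b,n+1)[1:]:
        bot.servo_line(barp(th,2),velocity=.12); o=get_obs()
        if np.abs(o["wrist_force"]).max()>35: st("force at %.2f"%th)
        if o["gripper_width"]<.007: st("lost at %.2f"%th); return False
    st("swung"); return True
E
python3 - <<'E'
from h import *
gripbar(0)
if swing(0,1.65,14):
    hand.move_gripper(.03); bot.servo_line(barp(1.65,90),velocity=.2); st()
    p=W(-200,0,350); bot.reach(p,Q(YAW,p)); st("parked")
g,_,_=cam("scene"); f,_,_=cam("top"); save("lid1",np.hstack([g[100:330,200:440],f[150:380,180:480]]))
E
```

```text
at bar t8.9 p [ 0.4839 -0.0115  0.0654] F [ 0.6 -0.2 -1.1] w0.0258
bar gripped t9.2 p [ 0.4826 -0.0117  0.0657] F [-5.1 -1.9  5.4] w0.0072
swung t14.0 p [0.6937 0.0199 0.2607] F [1.4 0.7 5.5] w0.0073
 t15.0 p [0.6913 0.0192 0.3464] F [-0.4  0.  -0.5] w0.0301
parked t16.3 p [ 0.356  -0.0306  0.3502] F [ 0.8 -0.4  0.4] w0.0299
```

View pics/lid1.png

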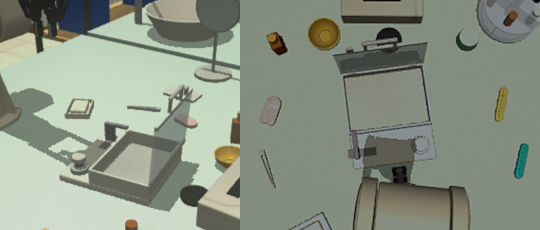

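The lid is wide open and the tools lie where they were before. I'll pick and place them, detecting each one afresh just before its grasp.

```bash
cat >> h.py <<'E'
def find(name):
    f,K,V=cam("top"); h=cv2.cvtColor(f,cv2.COLOR_RGB2HSV).astype(int); F=f.astype(int)
    z=.006 if name=="stone" else .005
    if name=="stone": m=(F[...,0]-F[...,1]>3)&(F[...,0]>70); box=(165,215,262,330)
    if name=="slide": m=(h[...,0]>18)&(h[...,0]<34)&(h[...,1]>90); box=(395,215,490,300)
    if name=="tweezers":
        bg=cv2.medianBlur(f,31).astype(int); m=np.abs(F-bg).sum(2)>40; box=(166,275,262,350)
    u0,v0,u1,v1=box; p=np.zeros(m.shape,np.uint8); p[v0:v1,u0:u1]=m[v0:v1,u0:u1]
    p=cv2.morphologyEx(p,cv2.MORPH_CLOSE,np.ones((3,3)))
    cs,_=cv2.findContours(p,cv2.RETR_EXTERNAL,cv2.CHAIN_APPROX_NONE)
    c=max(cs,key=lambda c:cv2.minAreaRect(c)[1][0]*cv2.minAreaRect(c)[1][1]+cv2.contourArea(c)).reshape(-1,2)
    b=cv2.boxPoints(cv2.minAreaRect(np.array([px2(K,V,*q,z)[:2] for q in c],np.float32)))
    e=max((b[1]-b[0],b[2]-b[1]),key=np.linalg.norm); ctr=b.mean(0)
    s=sorted([np.linalg.norm(b[1]-b[0]),np.linalg.norm(b[2]-b[1])])
    print(name,ctr.round(4),"ang %.3f"%np.arctan2(e[1],e[0]),"size",np.round(s,3),flush=True)
    return ctr,np.arctan2(e[1],e[0])
E
python3 - <<'E'
from h import *
for n in("stone","slide","tweezers"): find(n)
E
```

```text
stone [0.5681 0.3159] ang -0.313 size [0.043 0.079]
slide [ 0.5921 -0.3082] ang -0.204 size [0.022 0.093]
tweezers [0.4106 0.3169] ang 0.368 size [0.016 0.108]
```

```bash
python3 - <<'E'
from h import *
f,_,_=cam("top"); f0=cv2.cvtColor(cv2.imread("pics/top0.png"),cv2.COLOR_BGR2RGB)
save("stone",np.hstack([cv2.resize(x[230:350,185:235],None,fx=5,fy=5,interpolation=cv2.INTER_CUBIC) for x in(f0,f)]))
E
```

```text
(no output)
```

View pics/stone.png

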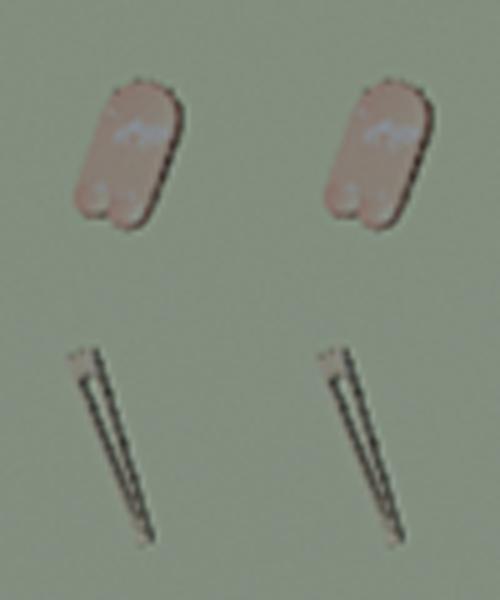

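The stone has not moved; the earlier angle difference came from the rectangle fit, and its axis is about -0.33 rad. I'll switch the stone to an ellipse fit and start the picks.

```bash
cat >> h.py <<'E'
_find=find
def find(name):
    if name!="stone": return _find(name)
    f,K,V=cam("top"); F=f.astype(int); bg=cv2.medianBlur(f,61).astype(int)
    m=((F[...,0]-F[...,1]>3)&(F[...,0]>70))|(np.abs(F-bg).sum(2)>40); p=np.zeros(m.shape,np.uint8); p[215:295,165:262]=m[215:295,165:262]
    p=cv2.morphologyEx(p,cv2.MORPH_OPEN,np.ones((3,3)))
    c=max(cv2.findContours(p,cv2.RETR_EXTERNAL,cv2.CHAIN_APPROX_NONE)[0],key=cv2.contourArea).reshape(-1,2)
    w=np.array([px2(K,V,*q,.008)[:2] for q in c],np.float32)*1000
    (cx,cy),s,a=cv2.fitEllipse(w); a=np.deg2rad(a+90); a=(a+np.pi/2)%np.pi-np.pi/2
    print(name,cx,cy,"ang %.3f"%a,s,flush=True); return np.array([cx,cy])/1000,a
def park(): p=W(-200,0,330); bot.reach(p,Q(YAW,p))
OPN=dict(stone=.075,slide=.05,tweezers=.045); SLOT=dict(stone=-50,slide=8,tweezers=60)
def pick(name):
    c,a=find(name); p=np.r_[c,.020]; q=Q(a+np.pi/2,p)
    bot.reach(np.r_[c,.15],q); hand.move_gripper(OPN[name],60); bot.servo_line(p,velocity=.12)
    hand.move_gripper(0,60); o=st("closed"); bot.servo_line(np.r_[c,.2],velocity=.15); o=st("lifted"); return o["gripper_width"]
def place(name,w,x=43):
    y=SLOT[name]; q=Q(YAW+np.pi/2,W(x,y,42)); bot.reach(W(x,y,200),q); o=st("over tray")
    if o["gripper_width"]<w-.003: print("LOST?"); return
    bot.servo_line(W(x,y,42),velocity=.12); st("down"); hand.move_gripper(w+.014); bot.servo_line(W(x,y,200),velocity=.2); park(); st("parked")
E
python3 - <<'E'
from h import *
w=pick("stone")
if w>.03: place("stone",w)
g,_,_=cam("scene"); f,_,_=cam("top"); save("p1",cv2.resize(np.hstack([g[100:330,200:440],f[150:380,180:480]]),None,fx=1.4,fy=1.4))
E
```

```text
stone 571.0576782226562 313.9832763671875 ang -0.396 (46.85813522338867, 78.28744506835938)
closed t20.4 p [0.5716 0.3143 0.0212] F [-1.4 -0.   8.2] w0.0400
lifted t21.8 p [0.5705 0.3137 0.1989] F [-0.7  0.2 -1.6] w0.0400
over tray t23.5 p [ 0.6027 -0.044   0.1998] F [ 0.5  0.2 -1.1] w0.0402
down t25.0 p [ 0.6032 -0.0445  0.0427] F [ 0.7 -0.1 -0.5] w0.0399
parked t27.6 p [ 0.3552 -0.0306  0.3296] F [0.1 0.4 0.4] w0.0540
```

View pics/p1.png

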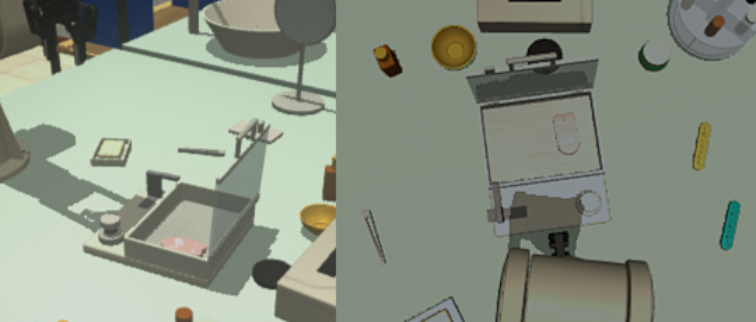

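The stone lies flat on the right side of the tray. Next are the slide and the tweezers.

```bash
python3 - <<'E'
from h import *
for n,lo in(("slide",.015),("tweezers",.004)):
    w=pick(n)
    if w>lo: place(n,w)
    else: print("MISS",n); break
g,_,_=cam("scene"); f,_,_=cam("top"); save("p2",cv2.resize(np.hstack([g[100:330,200:440],f[150:380,180:480]]),None,fx=1.4,fy=1.4))
E
```

```text
slide [ 0.5921 -0.3082] ang -0.204 size [0.022 0.093]
closed t31.1 p [ 0.5926 -0.3084  0.021 ] F [-1.6  0.8  5.8] w0.0195
lifted t32.5 p [ 0.5915 -0.3079  0.1988] F [ 0.3  0.5 -0.6] w0.0197
over tray t33.7 p [0.5944 0.012  0.2   ] F [ 0.3 -0.4 -2. ] w0.0197
down t35.1 p [0.5947 0.0129 0.0427] F [-0.3 -0.2 -0.8] w0.0196
parked t37.9 p [ 0.3552 -0.0305  0.3296] F [0.3 0.  0.1] w0.0337
tweezers [0.4106 0.3169] ang 0.368 size [0.016 0.108]
closed t41.3 p [0.4109 0.3171 0.0208] F [-1.6 -0.2  6.8] w0.0120
lifted t42.6 p [0.4101 0.3166 0.1991] F [-0.4  0.5 -1.7] w0.0116
over tray t45.0 p [0.5864 0.0646 0.1999] F [ 0.2 -0.4 -0.9] w0.0119
down t46.5 p [0.5871 0.0644 0.0427] F [ 1.  -0.5 -0.4] w0.0112
parked t49.3 p [ 0.3552 -0.0305  0.3297] F [-0.6 -0.5 -0.6] w0.0257
```

View pics/p2.png

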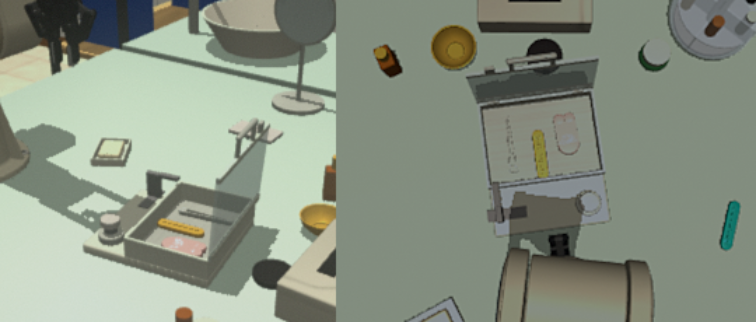

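All three tools are in the tray, but the slide looks further forward than I meant, so I'll zoom in to check that it lies flat.

```bash
python3 - <<'E'
from h import *
g,K2,V2=cam("scene"); f,K,V=cam("top")
a=cv2.resize(f[210:285,275:375],None,fx=4,fy=4,interpolation=cv2.INTER_CUBIC); b=cv2.resize(g[220:320,285:385],None,fx=3.9,fy=3.9,interpolation=cv2.INTER_CUBIC)
a=np.pad(a,((0,90),(0,0),(0,0))); save("tray",np.hstack([a,b]))
c,s=np.cos(YAW),np.sin(YAW)
for im,k,v,nm in((f,K,V,"top"),(g,K2,V2,"scene")):
    h=cv2.cvtColor(im,cv2.COLOR_RGB2HSV); m=((h[...,0]>18)&(h[...,0]<34)&(h[...,1]>90)).astype(np.uint8)
    box=np.zeros_like(m); 
    if nm=="top": box[210:290,275:385]=1
    else: box[220:310,285:350]=1
    ys,xs=np.nonzero(m*box); P=np.array([px2(k,v,x,y,.025)[:2] for x,y in zip(xs,ys)])-[X0,Y0]
    L=np.c_[c*P[:,0]+s*P[:,1],-s*P[:,0]+c*P[:,1]]*1000; print(nm,len(L),L.mean(0).round(1),L.min(0).round(1),L.max(0).round(1))
E
```

```text
top 266 [18.1  2.7] [-26.4  -8.3] [63.9 13.5]
scene 230 [17.9  5.8] [-30.8  -9. ] [65.7 21. ]
```

View pics/tray.png

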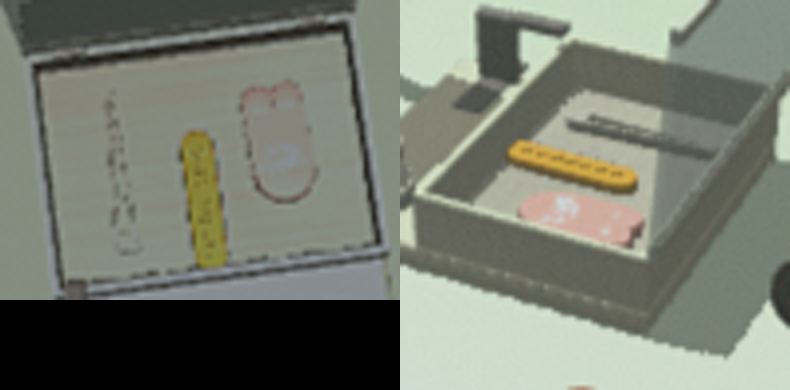

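The slide lies flat on the floor at x -27 to 66 mm, inside the tray, and both views agree (it was evidently nudged there). All the tools are below the rim, so I'll shut the lid and press it down.

```bash
python3 - <<'E'
from h import *
p=W(-60,0,360); bot.reach(p,Q(YAW,p))
o=gripbar(1.65)
if o["gripper_width"]>.005 and swing(1.65,0.0,14):
    hand.move_gripper(.026); bot.servo_line(barp(0,60),velocity=.15); hand.move_gripper(0)
    bot.servo_line(barp(0,30),velocity=.1)
    for dz in np.arange(28,12,-1.):     # fingertips on top of the bar, at z 68
        bot.servo_line(barp(0,dz),velocity=.03); F=get_obs()["wrist_force"][2]
        if F>18: break
    st("pressed dz=%.0f"%dz); bot.servo_line(barp(0,80),velocity=.15); park(); st()
g,_,_=cam("scene"); save("shut",cv2.resize(g[200:330,240:400],None,fx=4,fy=4,interpolation=cv2.INTER_CUBIC))
E
```

```text
at bar t51.9 p [0.6921 0.0193 0.2601] F [-0.  -0.1  0.3] w0.0260
bar gripped t52.2 p [0.6924 0.0193 0.2608] F [0.8 1.1 5.5] w0.0078
swung t57.0 p [ 0.4826 -0.0116  0.0652] F [-7.4  0.  -3.3] w0.0074
pressed dz=20 t60.9 p [ 0.4836 -0.0116  0.0841] F [-4.5  0.5 21.6] w0.0002
 t62.4 p [ 0.3551 -0.0305  0.3289] F [ 0.5  0.4 -0.3] w-0.0000
```

View pics/shut.png

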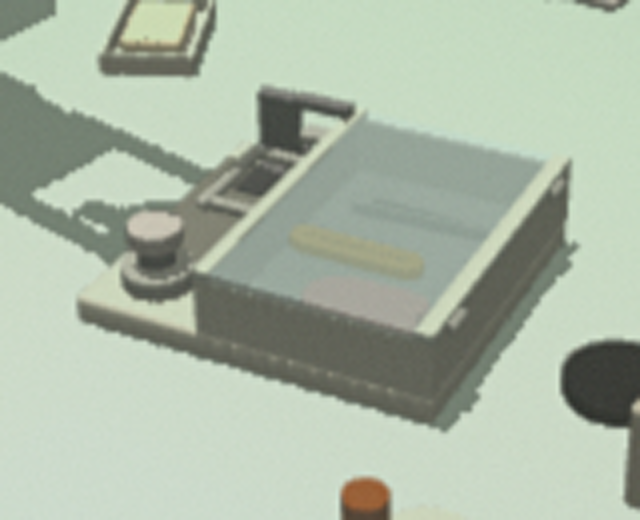

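The lid is shut, with the fingertips stopping at 67 mm under 21 N. Next I'll slide the tab back.

```bash
python3 - <<'E'
from h import *
tabmove(25,-1.5)
park(); g,_,_=cam("scene"); f,_,_=cam("top"); st()
save("lock",np.hstack([cv2.resize(x,(400,400),interpolation=cv2.INTER_CUBIC) for x in(f[205:325,275:385],g[220:310,255:345])]))
E
```

```text
at fin t65.1 p [0.4532 0.08   0.0524] F [-0.6  0.2  0.1] w0.0321
gripped t65.4 p [0.4533 0.08   0.0526] F [-1.6 -0.4  6.9] w0.0115
slid t66.2 p [0.4569 0.0554 0.0526] F [-2.9 16.2  7.6] w0.0114
away t67.3 p [0.4562 0.0537 0.1495] F [-0.2 -0.6  0.5] w0.0319
 t68.7 p [ 0.355  -0.0304  0.3292] F [-0.2 -0.4  0.2] w0.0319
```

View pics/lock.png

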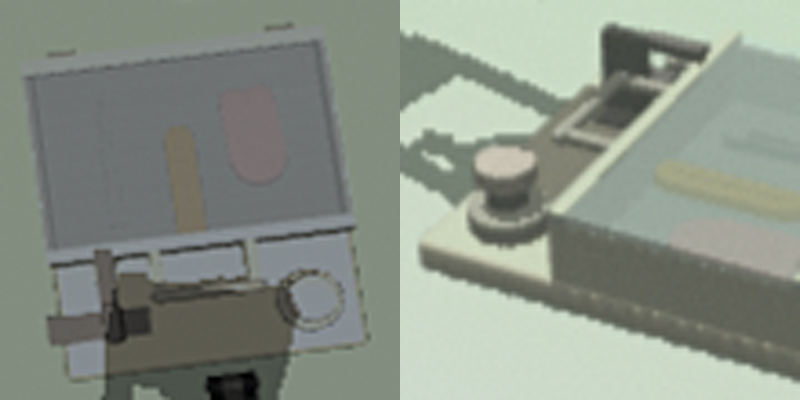

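The tab is back on its stop: same position as at the start, with 16 N against it, and the hook is over the ear. Now the key, stepping down under force feedback.

```bash
python3 - <<'E'
from h import *
def fz():
    r=[]
    for _ in range(4): bot.dwell(.02); r.append(get_obs()["wrist_force"][2])
    return np.mean(r)
q=Q(YAW,W(-85,-72,81)); bot.reach(W(-85,-72,120),q); hand.move_gripper(0); bot.servo_line(W(-85,-72,85),velocity=.08); f0=fz()
z=84.; log=[]
while z>70:
    bot.servo_line(W(-85,-72,z),velocity=.02); F=fz()-f0; log.append((round(z,1),round(get_obs()["position"][2]*1e3,1),round(F,1)))
    if F>5.2: break
    z-=.5 if F<2.2 else .25
print(log); ok=log[-1][2]<8.5 and log[-1][0]<77.5
if ok:
    for _ in range(4): bot.dwell(.3); print("hold %.1f"%(fz()-f0))
    st(); log=[]
    while z>62:
        z-=1.; bot.servo_line(W(-85,-72,z),velocity=.03); F=fz()-f0; log.append((z,round(get_obs()["position"][2]*1e3,1),round(F,1)))
        if F>17: break
    print(log); bot.dwell(.3)
bot.servo_line(W(-85,-72,120),velocity=.15); park(); st("done" if ok else "CHECK")
E
```

```text
[(84.0, np.float64(84.2), np.float64(0.1)), (83.5, np.float64(83.5), np.float64(-0.3)), (83.0, np.float64(83.0), np.float64(-0.4)), (82.5, np.float64(82.5), np.float64(-0.7)), (82.0, np.float64(82.0), np.float64(-0.7)), (81.5, np.float64(81.5), np.float64(-0.4)), (81.0, np.float64(81.1), np.float64(1.0)), (80.5, np.float64(80.5), np.float64(1.2)), (80.0, np.float64(80.0), np.float64(0.9)), (79.5, np.float64(79.5), np.float64(1.0)), (79.0, np.float64(79.0), np.float64(1.1)), (78.5, np.float64(78.5), np.float64(1.7)), (78.0, np.float64(78.0), np.float64(1.5)), (77.5, np.float64(77.5), np.float64(2.1)), (77.0, np.float64(77.0), np.float64(2.0)), (76.5, np.float64(76.5), np.float64(2.5)), (76.2, np.float64(76.3), np.float64(2.4)), (76.0, np.float64(76.0), np.float64(2.2)), (75.8, np.float64(75.8), np.float64(2.2)), (75.2, np.float64(75.3), np.float64(2.8)), (75.0, np.float64(75.1), np.float64(4.4)), (74.8, np.float64(75.0), np.float64(7.0))]
hold 7.1
hold 7.4
hold 7.2
hold 6.8
 t79.1 p [ 0.4793 -0.085   0.075 ] F [0.3 0.6 7.4] w0.0004
[(73.75, np.float64(74.1), np.float64(9.0)), (72.75, np.float64(73.1), np.float64(9.5)), (71.75, np.float64(72.1), np.float64(9.9)), (70.75, np.float64(71.2), np.float64(10.2)), (69.75, np.float64(70.2), np.float64(11.4)), (68.75, np.float64(69.3), np.float64(12.0)), (67.75, np.float64(68.7), np.float64(19.1))]
done t83.1 p [ 0.3551 -0.0307  0.3288] F [ 0.7  0.9 -0.1] w0.0000
```

The key behaved as described: contact at 81 mm, first click at 75 mm held for about 1.5 s at 7 N, bottom at about 69 mm, then released. One last look before handing in.

```bash
python3 - <<'E'
from h import *
f,_,_=cam("top"); g,_,_=cam("scene"); save("end",np.hstack([f[120:420,100:520],g[130:430,230:610]]))
E
```

```text
(no output)
```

View pics/end.png

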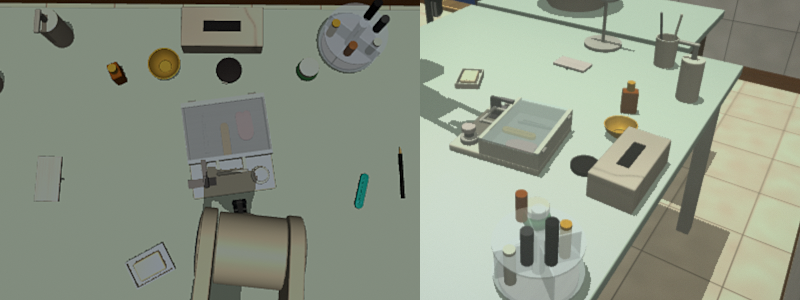

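The lid is shut and locked, the three tools are inside, and the bystanders and the turquoise look-alike are where they were. Handing in.

```bash
python3 -c "
from h import *
print(hand_in()); st()"
```

```text
the job is handed in; nothing more can be done
None
the job is handed in; nothing more can be done
```

The job is done and handed in at about 83 s on the robot's clock, and every final check passed. I slid the tab out, opened the lid to about 1.65 rad, and laid the stone, gold slide and tweezers in the tray; there was no roller. I then shut the lid, locked the tab and pressed the key in its two stages.

- **Tools:** all three lie flat in the tray, below the rim. The slide ended up about 25 mm further forward than I had aimed. Both cameras showed it flat and inside the tray, so I left it.
- **Lid:** it was pressed shut with about 20 N, and the bar stopped at its shut height.
- **Tab:** it is back at the position it started from, pressed against its stop.
- **Key:** it was held at the first click (6 mm down, about 7 N) for about 1.5 s, then pressed right down (12 mm, 19 N) and released.
- **Other things:** the last picture shows no visible movement of the bystanders or the turquoise look-alike, and the arm is clear of everything.

My first position fit for the sanitiser was about 2 mm off in y. I corrected it after the first grip on the tab.

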